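Set the sine plate to 30 degrees on its spacer block

ROBOT

A 7-joint arm with a two-finger parallel gripper is mounted at the origin on the work surface. World frame = base frame: x ahead of the robot, y to its left, z up, the work surface at z = 0. Lengths are in m, angles in rad, forces in N, time in s.
With the tool pointing down it reaches from about 0.4 to 0.875 m from the base axis. Payload 19.3 kg.
Tool frame: the origin (TCP) lies between the finger pads; the fingertips stand 17 mm ahead of it and the grasp point (between the pads) lies 2 mm behind it (bot.tips_ahead is the z of the fingertips in the tool frame, in m); z points along the fingers, y is the direction in which the jaws open and shut (so a half turn about z gives the same grasp; the last joint's range is limited). The gripper opens to 85 mm and grips with 20 to 120 N. Pads are 22 mm wide; open, the fingers measure 114 mm over their backs; the gripper's body (76 mm by 85 mm) begins 54 mm behind the grasp point. The pads swing forward as they close: fully open they stand 13 mm farther back than shut.
Start: joints at [-1.178, 0.521, -0.036, 1.599, 0.021, 1.021, -0.113], TCP at [0.279, 0.559, 0.248] pointing down, gripper open.
Joint ranges: [-2.91, 2.91], [-0.3, 2.13], [-1.5, 1.42], [0.17, 2.43], [-1.26, 4.41], [0.16, 1.93], [-2.52, 2.52]. Speed limits (rad/s): [1.89, 1.89, 2.39, 2.39, 3.01, 3.01, 3.01].

INTERFACE

Orientations are given as [roll, pitch, yaw] about the fixed x, y, z axes, in that order (R = Rz(yaw) Ry(pitch) Rx(roll)).
In Python, from workcell import telemetry, cams, job, bot gives the robot as it stands.
- The arm moves only by the tool arm_command, never from a script. Its argument "deltas" is a list of rows, each a list of 7 numbers: the opening, from -1 (shut) to 1 (fully open), so that 0 is half open, then the shift along the tool's x, y, z normalised to -1 to 1, where 1 is 150 mm, then the turn, a rotation vector about the tool's x, y, z normalised to -1 to 1, where 1 is 45 degrees. In form: [[hand, tx, ty, tz, rx, ry, rz], ...]. A call has 1 to 8 rows; each row is the pose to reach, as a shift and turn from the pose commanded when the call began, along the tool's axes at that moment; what a row does not reach only later rows make up. A row lasts 1/8 s, in which the tool goes at most 62.5 mm and 10.7 degrees, less where a joint would pass 70% of its speed; a pose out of reach is approached as far as the arm can. A call with a number of a shift or a turn outside -1 to 1 is refused whole. A call with a gripper value outside its range is refused whole. The fingers move at their own pace and stop on an object; "newtons" is the grip in N (left out, the last holds). Time passes only in rows, so rows that repeat a pose let the fingers close. It gives the time, the measured TCP pose, the force and the opening at its end, in the units of the state.
- telemetry.observe(): the state, without advancing time (a new reading comes with each control period).
- cams.grab_frame(name): name is "scene" or "top"; returns the picture (384x512x3 uint8, blue, green, red); there is no depth.
- cams.get_calibration(name): a dict with "fx", "fy", "cx", "cy" (pixels), "R" (3x3) and "t" (3): a world point X has camera coordinates R X + t. Camera axes: x right, y down, z forward; pixel columns grow to the right and rows downward; lengths in m; the calibration is good to about 2 mm. A picture is of the moment at which its call begins. get_calibration takes no time and is no camera call.
- job.job_done(): hands the job in, once; it reports no verdict.
The state is a dict: "clock": time; "qpos": joint angles; "qd": joint speeds; "joint_efforts": joint torques, N m; "position": TCP position; "tool_rot": TCP orientation; "force": force on the tool from outside, world axes, zero at the start; "moment": the same for the moment, N m; "grip_width": finger opening in m.
Only numpy, scipy, OpenCV 4.12 (cv2) and the standard library are available. Lean on these libraries where they do the work, as an engineer would, in place of code of your own. Each camera call takes 0.05 s, during which the arm holds its last target.

TASK

Set the sine plate to 30 degrees: tilt its hinged plate up by the black handle bar so that it stays up, stand the red 60 mm spacer block flat and squarely inside the yellow outline on the base, then lower the plate until its roller rests on the red block. Leave the blue and green blocks where they are and let go of everything at the end.

Things in the scene. Friction and masses are not known exactly. Their poses are not given: they have to be found in the camera images.
- sinebase: Base of the sine plate: grey plate 250 x 120 x 20 mm bolted to the bench, origin at the centre of its underside, z up. x runs along its length, from the hinge (105 mm behind the origin) to the open end. The hinged bright steel plate on it is 150 x 88 x 14 mm and starts nearly lying down.
- hinge (a point): Middle of the plate's hinge axis, 30 mm above the bench. x points level along the base from the hinge to the plate's free end, y along the hinge axis, z up. The plate's upper face is 28 mm and its underside 14 mm off the hinge axis; its free end is 140 mm from the axis.
- roller (a point): Centre of the dark roller under the plate's free end: 20 mm diameter, 84 mm long, parallel to the hinge, 120 mm from the hinge axis (the sine length). At joint 0 it touches the base; resting on a 60 mm block its centre is 90 mm above the bench.
- outline (a point): Centre of the yellow painted outline (110 x 42 mm) on the base's upper face, 20 mm above the bench: the place for the block, 130 mm from the hinge axis, partly covered while the plate lies down. x, its long side, points away from the hinge, z up. A block standing here is under the roller when the plate comes down to it.
- handle (a point): Middle of the black round handle bar (14 mm diameter, 84 mm long, parallel to the hinge) on two posts 72 mm apart at the plate's free end. It is 36 mm above the plate's upper face, and seen from the hinge axis 128 mm out along the plate and 64 mm off it. Axes of the plate: x away from the hinge, y along the bar, z out of the upper face. Pinch it between the posts; it can turn in the fingers.
- sineplate (a joint): Tilt of the plate in rad: 0 lying flat, grows as the free end rises, at most 1.2. The stiff hinge holds the 0.7 kg plate wherever it is left: lifting takes about 1.3 N m, pushing down about 0.3 to 0.5 N m. With the roller resting on a 60 mm block it reads 0.524 (30 degrees).
- red_center (a point): Centre of the red spacer block (100 mm long in x, 32 mm wide in y, 60 mm high in z, about 0.5 kg), loose, standing on the bench; the point is half-way up, 30 mm above its underside. Thin bare-metal bands near both ends.
- blue_center (a point): Centre of the blue spacer block (100 x 32 x 45 mm high), standing on the bench near the red one. Not to be moved.
- green_center (a point): Centre of the green spacer block (100 x 32 x 30 mm high), standing on the bench near the others. Not to be moved.

How it is judged:
On the way, in this order (a step that is already met when the one before it is completed fails the run):
1. the plate is tilted up, clear of the height of the block (over 32 degrees) (value of joint sineplate above 0.56 rad), for 0.2 s.
2. the red block stands flat and squarely inside the outline while the plate is up (x of red_center in the frame of outline between -0.014 and 0.014 m and y of red_center in the frame of outline between -0.012 and 0.012 m and z of red_center in the frame of outline between 0.026 and 0.034 m and angle between red_center's own z axis and vertical below 0.06 rad and angle between the x axis of red_center and the x axis of outline, either way round below 0.16 rad and value of joint sineplate above 0.545 rad), for 0.2 s.
At the end, for the whole second after the job is handed in: The red block stands flat on the base in the yellow outline (centre within 14 mm along and 12 mm across, within 9 degrees of square), at rest, and the plate rests on it (at least 0.2 N) at 30 degrees within about 1.2 degrees (x of red_center in the frame of outline between -0.014 and 0.014 m and y of red_center in the frame of outline between -0.012 and 0.012 m and z of red_center in the frame of outline between 0.026 and 0.034 m and angle between red_center's own z axis and vertical below 0.06 rad and angle between the x axis of red_center and the x axis of outline, either way round below 0.16 rad and value of joint sineplate between 0.501 and 0.545 rad and contact force between sineplate and red_block above 0.2 N and linear speed of red_block below 0.01 m/s); the robot touches nothing.
It fails at once if the blue or green block is shifted by more than 30 mm (distance of any of blue_center, green_center from where it was at the start of the episode above 0.03 m).
It also fails if it takes over 72 s, if anything falls off the work surface, if the arm or the gripper's body presses on something with over 40 N, if the wrist force passes 120 N, or if a joint passes its speed limit or range.

## Working session

There is one attempt and no reset: what is moved stays moved. The work goes in short steps, Python scripts to look and compute and a tool call to move; the robot and the scene stay as the last step left them, time stands still between calls to the robot, and variables do not carry over. Pictures are saved under pics/ and viewed, and the job is handed in when it is done.

Besides the shell and the picture viewer there is one more tool, called as name([rows], argument=value, ...), one row to a line, values as JSON. arm_command: Moves the arm, as the interface text tells. Its arguments: {"type":"object","properties":{"deltas":{"type":"array","items":{"type":"array","items":{"type":"number"}}},"newtons":{"type":"number"}},"required":["deltas"]}

```bash
ls; mkdir -p pics; python3 - <<'E'
from workcell import telemetry, cams, job, bot
import cv2,numpy as np
print(telemetry.observe()); print(bot.tips_ahead)
for n in("scene","top"):
    cv2.imwrite(f"pics/{n}0.png",cams.grab_frame(n)); print(n,cams.get_calibration(n))
E
```

```text
pics
{'clock': 0.0, 'qpos': array([-1.1782166 ,  0.52202522, -0.03632637,  1.59999945,  0.02117455,
        1.02112116, -0.11280565]), 'qd': array([ 6.14228423e-04, -1.85980685e-03,  1.49034804e-03, -9.59666398e-04,
        7.65277972e-05,  2.36426024e-04,  1.06500343e-03]), 'joint_efforts': array([ 6.77204844e-04, -9.27104974e+01,  1.98045239e+00, -3.69926727e+01,
        1.79423840e-02,  8.29517405e-03,  4.94807352e-05]), 'position': array([0.27890524, 0.55895509, 0.24772181]), 'tool_rot': array([-3.14042513e+00,  6.32837316e-05,  2.67878299e+00]), 'force': array([-0.16841447,  0.70837437,  0.00602001]), 'moment': array([ 0.03859349, -0.01646792, -0.00028267]), 'grip_width': 0.08531881773300502}
0.017
scene {'fx': 406.28533937880763, 'fy': 406.28533937880763, 'cx': 256.16629754150586, 'cy': 185.80814371099268, 'R': array([[-0.04161421,  0.99912747,  0.00354477],
       [ 0.78177262,  0.03477014, -0.62259346],
       [-0.62217348, -0.02313753, -0.78253742]]), 't': array([ 0.1052055 , -0.4061407 ,  1.47079259])}
top {'fx': 413.4381583732896, 'fy': 413.4381583732896, 'cx': 258.68880272423155, 'cy': 195.62119884141282, 'R': array([[-0.01523881, -0.99943677, -0.02989856],
       [-0.98663345,  0.01988204, -0.1617379 ],
       [ 0.16224125,  0.02703423, -0.98638072]]), 't': array([-0.07097083,  0.57406207,  0.86845492])}
```

View pics/scene0.png

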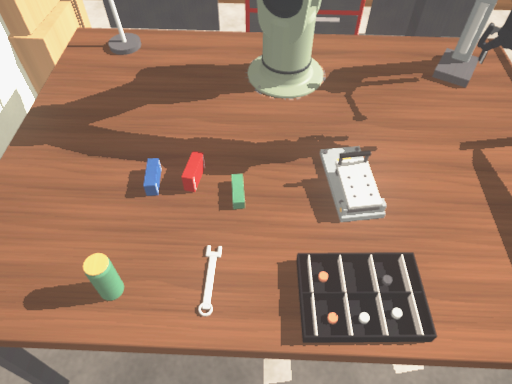

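View pics/top0.png

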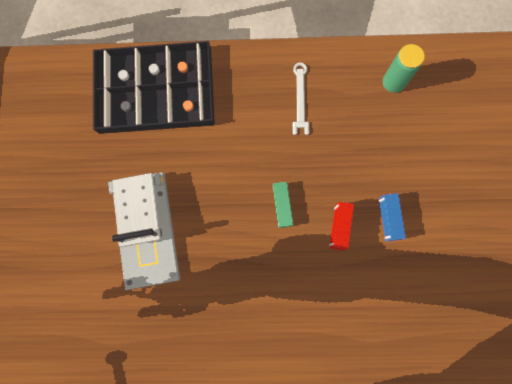

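```bash
cat > h.py <<'E'
import cv2,numpy as np
from workcell import telemetry,cams,job,bot
def ray(n,uv):
    c=cams.get_calibration(n);R=np.array(c["R"]);t=np.array(c["t"])
    d=R.T@np.array([(uv[0]-c["cx"])/c["fx"],(uv[1]-c["cy"])/c["fy"],1.]);return -R.T@t,d/np.linalg.norm(d)
def onz(n,uv,z):
    o,d=ray(n,uv);return o+d*(z-o[2])/d[2]
def proj(n,X):
    c=cams.get_calibration(n);p=np.array(c["R"])@np.asarray(X)+np.array(c["t"]);return np.array([c["fx"]*p[0]/p[2]+c["cx"],c["fy"]*p[1]/p[2]+c["cy"]])
E
python3 - <<'E'
import cv2,numpy as np
t=cv2.imread("pics/top0.png");s=cv2.imread("pics/scene0.png")
a=cv2.resize(t[165:295,95:195],None,fx=5,fy=4.6,interpolation=cv2.INTER_CUBIC);a=cv2.resize(t[165:295,95:195],(400,520),interpolation=cv2.INTER_CUBIC)
b=cv2.resize(s[135:225,310:400],(400,400),interpolation=cv2.INTER_CUBIC)
c=np.zeros((520,800,3),np.uint8);c[:,:400]=a;c[:400,400:]=b
cv2.imwrite("pics/z1.png",c)
cv2.imwrite("pics/z2.png",cv2.resize(t[170:260,265:415],(750,450),interpolation=cv2.INTER_CUBIC))
E
```

```text
(no output)
```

View pics/z1.png

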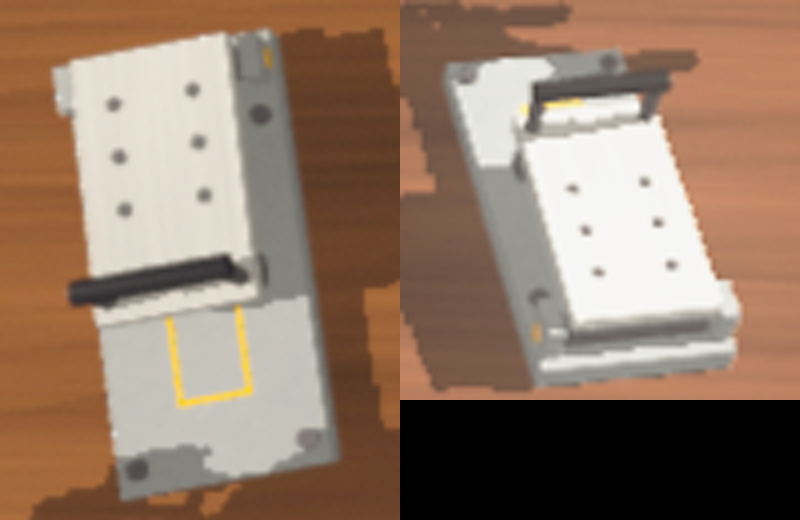

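View pics/z2.png

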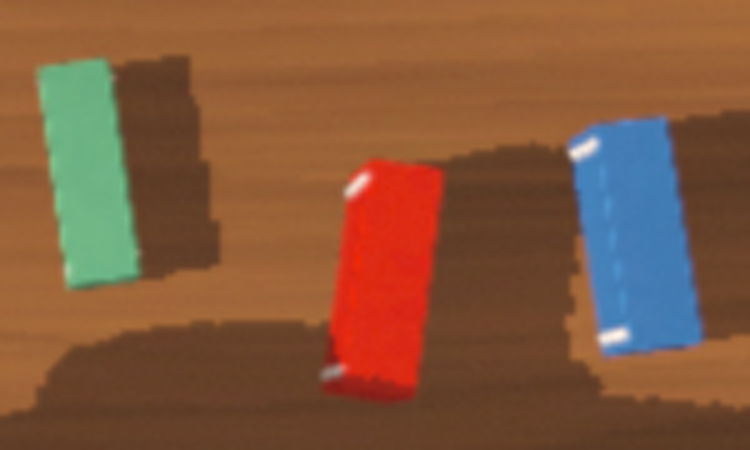

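```bash
python3 - <<'E'
from h import *
t=cv2.imread("pics/top0.png");hsv=cv2.cvtColor(t,cv2.COLOR_BGR2HSV)
for n in("top","scene"): print(n,ray(n,(0,0))[0])
H,S,V=[hsv[...,i].astype(int) for i in range(3)]
# yellow
m=((H>20)&(H<32)&(S>120)&(V>150));m[:, :130]=0;m[:,165:]=0;m[:235]=0;m[275:]=0
ys,xs=np.nonzero(m);print(len(xs),xs.min(),xs.max(),ys.min(),ys.max())
P=np.array([onz("top",(x,y),.02)[:2] for x,y in zip(xs,ys)])
print("yellow rect",cv2.minAreaRect(P.astype(np.float32)*1000), cv2.boxPoints(cv2.minAreaRect(P.astype(np.float32)*1000)).round(1).tolist())
for nm,uv,z in [("baseL",(125.5,289.7),.02),("baseR",(179.75,279.7),.02),("o1",(140,266.2),.02),("o2",(157.7,262.7),.02),("o3",(137.5,244.5),.02),("o4",(154.5,242),.02),("hL",(114.5,238.2),.094),("hR",(153.7,231.5),.094),("baseFarR",(162.5,173.5),.02)]:
    print(nm,(onz("top",uv,z)*1000).round(1))
# red: brightness split
mr=((H<6)|(H>174))&(S>180)&(V>60)
mr[:, :320]=0
print("redV",np.unique(V[mr]//15*15,return_counts=True))
for n,z in(("top",.06),):
    mt=(mr&(V>200)).astype(np.uint8)
    c=max(cv2.findContours(mt,0,1)[0],key=cv2.contourArea).reshape(-1,2)
    P=np.array([onz(n,p,z)[:2]*1000 for p in c]).astype(np.float32);r=cv2.minAreaRect(P);print(r,cv2.boxPoints(r).round(1).tolist())
for uv in [(373,160),(442,168),(417,388),(345,375)]:
    print((onz("top",(265+uv[0]/5,170+uv[1]/5),.06)*1000).round(1))
print(t[190:250:2,332:356:2,2])
E
```

```text
top [ 0.42440812 -0.10582239  0.94735286]
scene [ 1.23697586 -0.05696163  0.89771677]
87 137 157 241 266
yellow rect ((450.5695495605469, 172.14964294433594), (50.169532775878906, 42.00455093383789), 9.535261154174805) [[422.3999938964844, 188.6999969482422], [429.29998779296875, 147.3000030517578], [478.79998779296875, 155.60000610351562], [471.79998779296875, 197.0]]
baseL [371.9 217.6  20. ]
baseR [391.9  97.2  20. ]
o1 [422.7 186.9  20. ]
o2 [429.8 147.3  20. ]
o3 [471.  194.1  20. ]
o4 [475.9 155.7  20. ]
hL [481.1 218.8  94. ]
hR [493.6 137.   94. ]
baseFarR [633.2 141.1  20. ]
redV (array([105, 120, 135, 150, 165, 180, 195, 210, 225]), array([  5,  24,  20,  32,  30,  10,  24, 659,  52]))
((506.4620666503906, -257.15863037109375), (37.763771057128906, 93.06998443603516), 79.59600830078125) [[457.29998779296875, -267.29998779296875], [548.7999877929688, -284.1000061035156], [555.5999755859375, -247.0], [464.1000061035156, -230.1999969482422]]
[ 552.9 -255.9   60. ]
[ 548.8 -285.3   60. ]
[ 455.  -269.9   60. ]
[ 460.9 -239.8   60. ]
[[151 152 151 151 152 151 151 151 151 151 152
[... 785 characters left out ...]
222 221 221 220 218 219 219 111 102]
 [198 221 227 223 222 221 221 220 219 212 106 101]
 [210 223 224 222 222 220 221 222 221 189 105 103]
 [211 223 226 222 222 220 220 221 220 165 104 104]
 [216 222 225 221 222 222 219 218 219 163 104 104]
 [218 218 221 220 220 220 217 217 217 155 106 105]
 [220 227 221 221 220 220 220 219 216 137 110 110]
 [219 232 220 220 220 220 220 219 216 118 109 108]
 [208 233 220 219 221 221 219 219 218 113 103 103]
 [204 221 222 221 221 220 218 219 209 111 106 107]
 [153 222 223 222 220 221 221 221 186 105 103 103]
 [160 211 218 220 216 219 220 220 166 104 105 104]
 [131 151 155 169 157 173 207 215 160 102 101 100]
 [129 134 137 137 143 149 151 152 119  98  97  97]]
```

```bash
python3 - <<'E'
from h import *
def tri(a,b):
    o1,d1=ray("top",a);o2,d2=ray("scene",b)
    A=np.c_[d1,-d2];s=np.linalg.lstsq(A,o2-o1,rcond=None)[0]
    p,q=o1+s[0]*d1,o2+s[1]*d2;return ((p+q)/2*1000).round(1),np.linalg.norm(p-q)*1000
print(tri((114.5,238.2),(370.3,153.5)),tri((153.7,231.5),(339.3,156.4)))
s=cv2.imread("pics/scene0.png");hsv=cv2.cvtColor(s,cv2.COLOR_BGR2HSV);H,S,V=[hsv[...,i].astype(int) for i in range(3)]
m=((H<6)|(H>174))&(S>180)&(V>60);m[:145]=0;m[200:]=0;m[:,:170]=0;m[:,220:]=0
ys,xs=np.nonzero(m);print("scene red bbox",xs.min(),xs.max(),ys.min(),ys.max())
a=-0.162;c=np.array([.5044,-.2625])
R=np.array([[np.cos(a),-np.sin(a)],[np.sin(a),np.cos(a)]])
K=[np.r_[c+R@np.array([x,y]),z] for x in(-.05,.05) for y in(-.016,.016) for z in(0,.06)]
for n in("scene","top"):
    Q=np.array([proj(n,k) for k in K]);print(n,Q.min(0).round(1),Q.max(0).round(1))
t=cv2.imread("pics/top0.png");hsv=cv2.cvtColor(t,cv2.COLOR_BGR2HSV);H,S,V=[hsv[...,i].astype(int) for i in range(3)]
m=((H<6)|(H>174))&(S>150)&(V>60);m[:, :320]=0;m[:,370:]=0;m[:195]=0;m[260:]=0
ys,xs=np.nonzero(m);print("top red bbox",xs.min(),xs.max(),ys.min(),ys.max())
E
```

```text
(array([480.6, 218.1, 101.5]), np.float64(3.9142009475522843)) (array([493.1, 136. , 100.1]), np.float64(1.2482750965865406))Traceback (most recent call last):
  File "<stdin>", line 9, in <module>
    return umr_minimum(a, axis, None, out, keepdims, initial, where)
ValueError: zero-size array to reduction operation minimum which has no identity
```

```bash
python3 - <<'E'
from h import *
a=-0.162;c=np.array([.5044,-.2625])
R=np.array([[np.cos(a),-np.sin(a)],[np.sin(a),np.cos(a)]])
K=[np.r_[c+R@np.array([x,y]),z] for x in(-.05,.05) for y in(-.016,.016) for z in(0,.06)]
for n,(x0,x1,y0,y1) in(("scene",(170,225,140,205)),("top",(320,370,190,260))):
    Q=np.array([proj(n,k) for k in K]);print(n,Q.min(0).round(1),Q.max(0).round(1))
    b=cv2.imread(f"pics/{n}0.png").astype(int)
    m=(b[...,2]>110)&(b[...,1]<b[...,2]*.25);mm=np.zeros_like(m);mm[y0:y1,x0:x1]=m[y0:y1,x0:x1]
    ys,xs=np.nonzero(mm);print(len(xs),xs.min(),xs.max()+1,ys.min(),ys.max()+1)
# moves to handle: current tool
from scipy.spatial.transform import Rotation as Ro
s=telemetry.observe();T=Ro.from_euler('xyz',s['tool_rot']);print(T.as_matrix().round(3),s['position'])
E
```

```text
scene [180.1 150.7] [204.2 193. ]Traceback (most recent call last):
  File "<stdin>", line 9, in <module>
    return umr_minimum(a, axis, None, out, keepdims, initial, where)
ValueError: zero-size array to reduction operation minimum which has no identity
```

```bash
cat >> h.py <<'E'
from scipy.spatial.transform import Rotation as Ro
phi=np.radians(9.6); e=np.array([np.cos(phi),np.sin(phi),0]); n=np.array([-np.sin(phi),np.cos(phi),0])
def Rt(yaw,tilt=0):   # yaw deg; tilt deg about the tool x after yaw (positive: tool z swings)
    return Ro.from_euler('z',yaw,degrees=True)*Ro.from_euler('x',180,degrees=True)*Ro.from_euler('x',tilt,degrees=True)
def go(pos,R,s=None):
    s=s or telemetry.observe();T=Ro.from_euler('xyz',s['tool_rot'])
    d=T.inv().apply(np.asarray(pos)-s['position'])/.15; r=(T.inv()*R).as_rotvec()/(np.pi/4)
    print("pos",s['position'].round(4),"F",s['force'].round(1),"w",round(s['grip_width'],4),"t",s['clock'])
    print("delta",d.round(3),"rot",r.round(3))
E
python3 - <<'E'
from h import *
go((.487,.177,.20),Rt(99.6))
E
```

```text
pos [0.2789 0.559  0.2478] F [ 0.1 -1.1 -0.1] w 0.0855 t 0.1
delta [-2.378 -1.659  0.32 ] rot [-1.000e-03  1.000e-03  1.197e+00]
```

arm_command([
  [0.2,-0.25,-0.18,0.03,0,0,0.15],
  [0.2,-0.5,-0.35,0.06,0,0,0.3],
  [0.2,-0.75,-0.53,0.1,0,0,0.45],
  [0.2,-1,-0.7,0.13,0,0,0.6],
  [0.2,-1,-0.7,0.13,0,0,0.6],
])

```text
clock: 0.72
position: [0.3681, 0.3953, 0.2286]
tool_rot: [-3.141, 0.001, 2.201]
force: [0.0, 0.7, 0.4]
grip_width: 0.0516
```

```bash
python3 - <<'E'
from h import *
go((.487,.177,.20),Rt(99.6))
E
```

```text
pos [0.3681 0.3953 0.2286] F [0.  0.7 0.4] w 0.0516 t 0.725
delta [-1.642 -0.218  0.193] rot [-0.001  0.002  0.59 ]
```

arm_command([
  [0.2,-0.25,-0.04,0.03,0,0,0.15],
  [0.2,-0.5,-0.07,0.06,0,0,0.3],
  [0.2,-0.75,-0.1,0.1,0,0,0.45],
  [0.2,-1,-0.14,0.12,0,0,0.59],
  [0.2,-1,-0.14,0.12,0,0,0.59],
])

```text
clock: 1.35
position: [0.4395, 0.2634, 0.2106]
tool_rot: [-3.141, 0.001, 1.74]
force: [-0.3, 1.2, -0.1]
grip_width: 0.0512
```

```bash
python3 - <<'E'
from h import *
go((.487,.177,.20),Rt(99.6))
E
```

```text
pos [0.4395 0.2634 0.2106] F [-0.3  1.2 -0.1] w 0.0512 t 1.35
delta [-0.621  0.215  0.071] rot [-0.     0.001  0.003]
```

arm_command([
  [0.2,-0.3,0.1,0.03,0,0,0],
  [0.2,-0.62,0.215,0.07,0,0,0],
  [0.2,-0.62,0.215,0.07,0,0,0],
])

```text
clock: 1.72
position: [0.4876, 0.1769, 0.2]
tool_rot: [-3.141, 0.001, 1.742]
force: [-0.3, 0.8, -0.3]
grip_width: 0.0515
```

```bash
python3 - <<'E'
from h import *
go((.487,.177,.103),Rt(99.6))
f=cams.grab_frame("top");g=cams.grab_frame("scene")
c=np.zeros((520,800,3),np.uint8);c[:,:400]=cv2.resize(f[165:295,95:195],(400,520));c[:400,400:]=cv2.resize(g[90:220,300:430],(400,400));cv2.imwrite("pics/a1.png",c)
E
```

```text
pos [0.4876 0.1769 0.2   ] F [-0.3  0.8 -0.3] w 0.0515 t 1.725
delta [ 0.002 -0.004  0.647] rot [-0.     0.001  0.004]
```

View pics/a1.png

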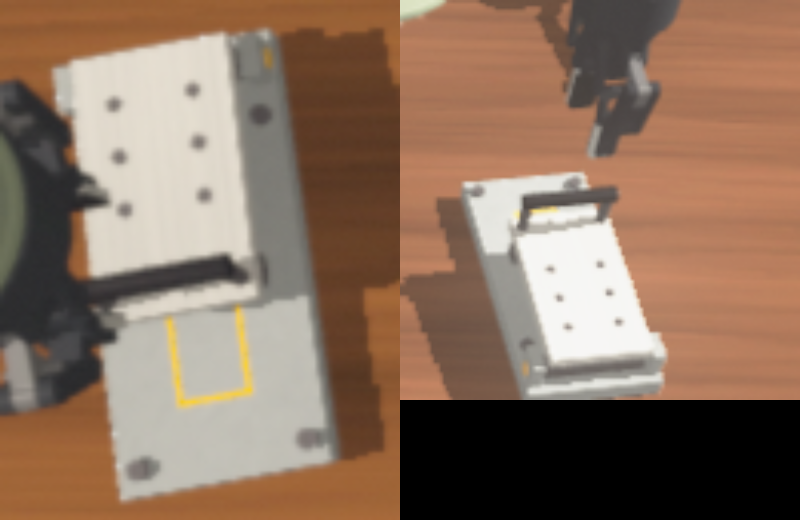

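arm_command([
  [0.2,0,0,0.2,0,0,0],
  [0.2,0,0,0.42,0,0,0],
  [0.2,0,0,0.64,0,0,0],
  [0.2,0,0,0.64,0,0,0],
  [-1,0,0,0.64,0,0,0],
  [-1,0,0,0.64,0,0,0],
  [-1,0,0,0.64,0,0,0],
  [-1,0,0,0.64,0,0,0],
], newtons=40)

```text
clock: 2.82
position: [0.4858, 0.1796, 0.1052]
tool_rot: [-3.141, -0.001, 1.745]
force: [-7.3, 1.1, 7.9]
grip_width: 0.0125
```

```bash
python3 - <<'E'
from h import *
go((.487,.177,.103),Rt(99.6))
f=cams.grab_frame("top");g=cams.grab_frame("scene")
c=np.zeros((520,800,3),np.uint8);c[:,:400]=cv2.resize(f[165:295,95:195],(400,520));c[:400,400:]=cv2.resize(g[90:220,300:430],(400,400));cv2.imwrite("pics/a2.png",c)
E
```

```text
pos [0.4858 0.1796 0.1052] F [-7.3  1.1  7.9] w 0.0125 t 2.825
delta [-0.019  0.005  0.015] rot [-0.001 -0.001  0.008]
```

View pics/a2.png

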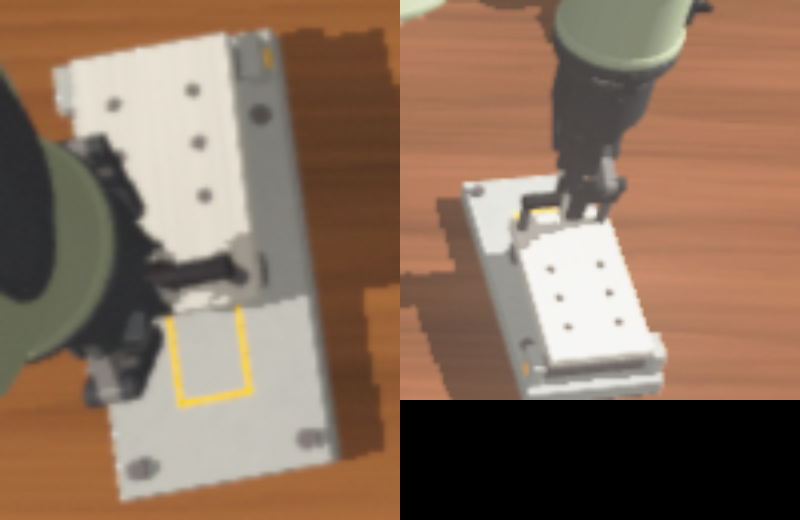

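```bash
cat >> h.py <<'E'
def arc(ths,a,off=.005,th0=None):
    # rows in tool frame at start; tool y horizontal comp. a: tilt (deg) of tool at start and rows
    P=lambda t:np.array([-(128*np.cos(t)-64*np.sin(t)),30+128*np.sin(t)+64*np.cos(t)])/1000 # along e, up
    def tcp(t,ad):
        al=np.radians(ad); zt=np.array([-np.sin(al),-np.cos(al)]);return P(t)-off*zt
    a0=np.radians(a[0]); yt=np.array([np.cos(a0),-np.sin(a0)]); zt=np.array([-np.sin(a0),-np.cos(a0)])
    b=tcp(ths[0],a[0])
    for t,ad in zip(ths[1:],a[1:]):
        d=tcp(t,ad)-b; print(round(t,3),"ty %.3f tz %.3f rx %.3f"%(d@yt/.15,d@zt/.15,(ad-a[0])/45))
E
python3 - <<'E'
from h import *
arc(np.linspace(.05,.5,7),np.linspace(0,12,7))
E
```

```text
0.125 ty 0.039 tz -0.061 rx 0.044
0.2 ty 0.082 tz -0.119 rx 0.089
0.275 ty 0.129 tz -0.173 rx 0.133
0.35 ty 0.180 tz -0.224 rx 0.178
0.425 ty 0.235 tz -0.271 rx 0.222
0.5 ty 0.294 tz -0.314 rx 0.267
```

arm_command([
  [-1,0,0.04,-0.06,0.045,0,0],
  [-1,0,0.08,-0.12,0.09,0,0],
  [-1,0,0.13,-0.173,0.13,0,0],
  [-1,0,0.18,-0.224,0.18,0,0],
  [-1,0,0.235,-0.271,0.22,0,0],
  [-1,0,0.294,-0.314,0.267,0,0],
  [-1,0,0.294,-0.314,0.267,0,0],
])

```text
clock: 3.8
position: [0.5298, 0.187, 0.1526]
tool_rot: [-2.93, -0.0, 1.744]
force: [-4.7, -0.5, 10.2]
grip_width: 0.0126
```

```bash
python3 - <<'E'
from h import *
go((.487,.177,.103),Rt(99.6,12))
f=cams.grab_frame("top");g=cams.grab_frame("scene")
c=np.zeros((520,800,3),np.uint8);c[:,:400]=cv2.resize(f[165:295,95:195],(400,520));c[:400,400:]=cv2.resize(g[90:220,300:430],(400,400));cv2.imwrite("pics/a3.png",c)
E
```

```text
pos [0.5298 0.187  0.1526] F [-4.7 -0.5 10.2] w 0.0126 t 3.8
delta [-0.017 -0.217  0.384] rot [-0.002  0.001  0.007]
```

View pics/a3.png

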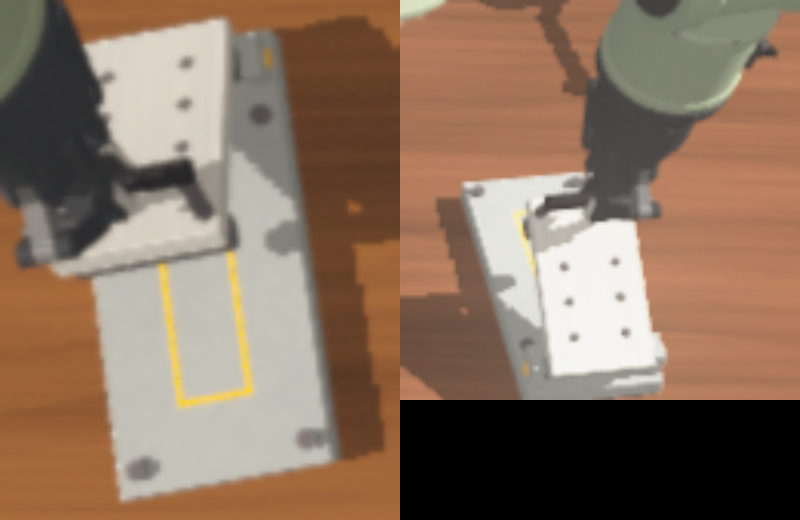

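```bash
python3 - <<'E'
from h import *
arc(np.linspace(.5,.98,8),np.linspace(12,28,8))
E
```

```text
0.569 ty 0.048 tz -0.046 rx 0.051
0.637 ty 0.098 tz -0.089 rx 0.102
0.706 ty 0.152 tz -0.128 rx 0.152
0.774 ty 0.208 tz -0.163 rx 0.203
0.843 ty 0.267 tz -0.195 rx 0.254
0.911 ty 0.327 tz -0.223 rx 0.305
0.98 ty 0.389 tz -0.246 rx 0.356
```

arm_command([
  [-1,0,0.05,-0.046,0.05,0,0],
  [-1,0,0.1,-0.09,0.1,0,0],
  [-1,0,0.15,-0.128,0.15,0,0],
  [-1,0,0.21,-0.163,0.2,0,0],
  [-1,0,0.267,-0.195,0.25,0,0],
  [-1,0,0.327,-0.223,0.3,0,0],
  [-1,0,0.39,-0.246,0.35,0,0],
  [-1,0,0.39,-0.246,0.35,0,0],
])

```text
clock: 4.9
position: [0.594, 0.1978, 0.1764]
tool_rot: [-2.656, 0.0, 1.744]
force: [-2.7, -0.6, 7.4]
grip_width: 0.0124
```

```bash
python3 - <<'E'
from h import *
go((.487,.177,.103),Rt(99.6,28))
f=cams.grab_frame("top");g=cams.grab_frame("scene")
c=np.zeros((520,800,3),np.uint8);c[:,:400]=cv2.resize(f[165:295,95:195],(400,520));c[:400,400:]=cv2.resize(g[90:220,300:430],(400,400));cv2.imwrite("pics/a4.png",c)
E
```

```text
pos [0.594  0.1978 0.1764] F [-2.7 -0.6  7.4] w 0.0124 t 4.9
delta [-0.014 -0.414  0.772] rot [0.004 0.004 0.006]
```

View pics/a4.png

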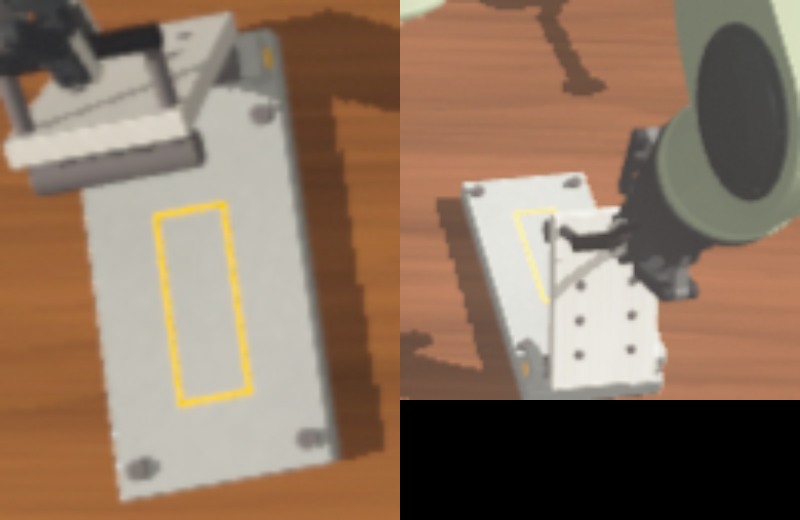

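arm_command([
  [-0.3,0,0,0,0,0,0],
  [-0.3,0,0,0,0,0,0],
  [-0.3,0,0,0,0,0,0],
  [-0.3,0,0,-0.15,0,0,0],
  [-0.3,0,0,-0.35,0,0,0],
  [-0.3,0,0,-0.55,0,0,0],
  [-0.3,0,0,-0.55,0,0,0],
])

```text
clock: 5.88
position: [0.6328, 0.2047, 0.2498]
tool_rot: [-2.66, -0.0, 1.744]
force: [-0.4, -0.3, -0.7]
grip_width: 0.03
```

```bash
python3 - <<'E'
from h import *
go((.51,-.25,.22),Rt(99.6,0))
f=cams.grab_frame("top");g=cams.grab_frame("scene")
cv2.imwrite("pics/top5.png",f)
c=np.zeros((520,800,3),np.uint8);c[:,:400]=cv2.resize(f[165:295,95:195],(400,520));c[:400,400:]=cv2.resize(g[90:220,300:430],(400,400));cv2.imwrite("pics/a5.png",c)
hsv=cv2.cvtColor(f,cv2.COLOR_BGR2HSV);H,S,V=[hsv[...,i].astype(int) for i in range(3)]
m=((H>18)&(H<34)&(S>70)&(V>120));m[:, :128]=0;m[:,165:]=0;m[:205]=0;m[275:]=0
ys,xs=np.nonzero(m);P=np.array([onz("top",(x,y),.02)[:2]*1000 for x,y in zip(xs,ys)],np.float32);r=cv2.minAreaRect(P);print(len(P),r,cv2.boxPoints(r).round(1).tolist())
E
```

```text
pos [0.6328 0.2047 0.2498] F [-0.4 -0.3 -0.7] w 0.03 t 5.875
delta [-2.845 -1.086  0.791] rot [-0.613  0.001  0.007]
269 ((480.4943542480469, 177.5598602294922), (111.705810546875, 43.99837112426758), 9.292709350585938) [[421.79998779296875, 190.3000030517578], [428.8999938964844, 146.8000030517578], [539.2000122070312, 164.89999389648438], [532.0999755859375, 208.3000030517578]]
```

View pics/a5.png

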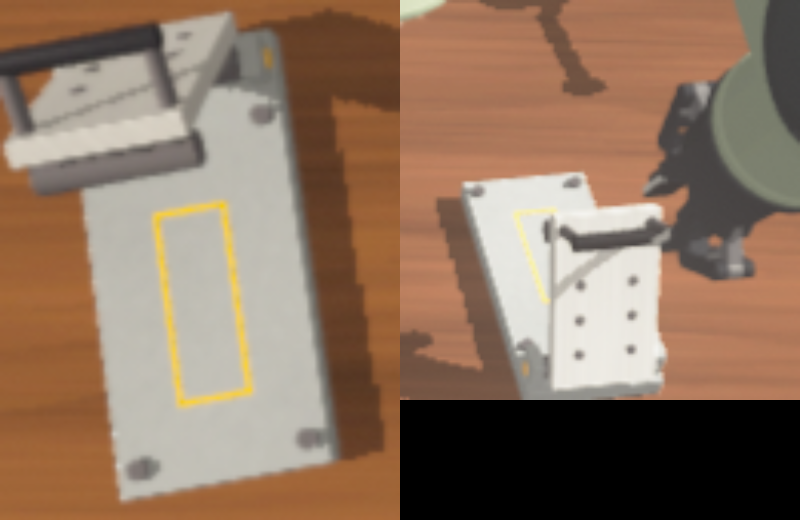

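```bash
sed -i 's/np.radians(9.6)/np.radians(9.3)/' h.py; python3 - <<'E'
from h import *
go((.60,.06,.27),Rt(135,0))
print(telemetry.observe()['qpos'].round(2))
E
```

```text
pos [0.6315 0.2045 0.2478] F [ 0.3  0.4 -0.5] w 0.0297 t 5.975
delta [-0.913 -0.399  0.043] rot [-0.598 -0.189 -0.764]
[-0.46  0.89  0.21  1.03 -0.22  1.72 -0.08]
```

```bash
python3 - <<'E'
from h import *
go((.60,.07,.27),Rt(70,0))
E
```

```text
pos [0.6315 0.2045 0.2478] F [ 0.3  0.4 -0.5] w 0.0297 t 5.975
delta [-0.847 -0.389  0.038] rot [-0.603  0.161  0.652]
```

arm_command([
  [-0.3,0,0,-0.2,0,0,0],
  [0.4,-0.15,-0.07,-0.2,-0.12,0.03,0.13],
  [0.4,-0.35,-0.15,-0.15,-0.24,0.06,0.26],
  [0.4,-0.55,-0.25,-0.08,-0.36,0.1,0.4],
  [0.4,-0.75,-0.35,0,-0.5,0.13,0.53],
  [0.4,-0.85,-0.39,0.04,-0.6,0.16,0.65],
  [0.4,-0.85,-0.39,0.04,-0.6,0.16,0.65],
])

```text
clock: 6.85
position: [0.5983, 0.0686, 0.2703]
tool_rot: [-3.139, 0.001, 1.221]
force: [0.7, 0.8, 0.9]
grip_width: 0.0597
```

```bash
python3 - <<'E'
from h import *
go((.55,-.05,.23),Rt(35,0))
E
```

```text
pos [0.5983 0.0686 0.2703] F [0.7 0.8 0.9] w 0.0597 t 6.85
delta [-0.853 -0.032  0.27 ] rot [-0.002  0.002  0.777]
```

arm_command([
  [0.4,-0.2,-0.01,0.06,0,0,0.19],
  [0.4,-0.4,-0.01,0.12,0,0,0.38],
  [0.4,-0.6,-0.02,0.18,0,0,0.57],
  [0.4,-0.85,-0.03,0.27,0,0,0.77],
  [0.4,-0.85,-0.03,0.27,0,0,0.77],
])

```text
clock: 7.48
position: [0.551, -0.0505, 0.2288]
tool_rot: [-3.139, 0.005, 0.615]
force: [-0.1, 1.1, -0.3]
grip_width: 0.0603
```

```bash
python3 - <<'E'
from h import *
go((.51,-.16,.2),Rt(-9.3,0))
E
```

```text
pos [ 0.551  -0.0505  0.2288] F [-0.1  1.1 -0.3] w 0.0603 t 7.475
delta [-0.644  0.439  0.194] rot [-0.     0.007  0.99 ]
```

arm_command([
  [0.4,-0.13,0.09,0.04,0,0,0.2],
  [0.4,-0.26,0.18,0.08,0,0,0.4],
  [0.4,-0.4,0.26,0.12,0,0,0.6],
  [0.4,-0.52,0.35,0.16,0,0,0.8],
  [0.4,-0.64,0.44,0.19,0,0,0.99],
  [0.4,-0.64,0.44,0.19,0,0,0.99],
])

```text
clock: 8.22
position: [0.5122, -0.1585, 0.201]
tool_rot: [3.141, 0.004, -0.159]
force: [-0.4, 0.1, -0.2]
grip_width: 0.0601
```

```bash
python3 - <<'E'
from h import *
go((.4896,-.2601,.14),Rt(-9.3,0))
E
```

```text
pos [ 0.5122 -0.1585  0.201 ] F [-0.4  0.1 -0.2] w 0.0601 t 8.225
delta [-0.04   0.692  0.407] rot [0.001 0.005 0.005]
```

arm_command([
  [0.4,-0.01,0.25,0.1,0,0,0],
  [0.4,-0.03,0.5,0.2,0,0,0],
  [0.4,-0.04,0.69,0.41,0,0,0],
  [0.4,-0.04,0.69,0.41,0,0,0],
])

```text
clock: 8.72
position: [0.4891, -0.2598, 0.1383]
tool_rot: [-3.142, 0.005, -0.157]
force: [0.2, 0.1, 0.4]
grip_width: 0.0594
```

```bash
python3 - <<'E'
from h import *
go((.4896,-.2601,.037),Rt(-9.3,0))
f=cams.grab_frame("top");g=cams.grab_frame("scene")
c=np.zeros((500,800,3),np.uint8);c[:480,:400]=cv2.resize(f[160:280,290:390],(400,480));c[:400,400:]=cv2.resize(g[100:220,140:260],(400,400));cv2.imwrite("pics/a6.png",c)
E
```

```text
pos [ 0.4891 -0.2598  0.1383] F [0.2 0.1 0.4] w 0.0594 t 8.725
delta [0.007 0.001 0.675] rot [-0.     0.007  0.006]
```

View pics/a6.png

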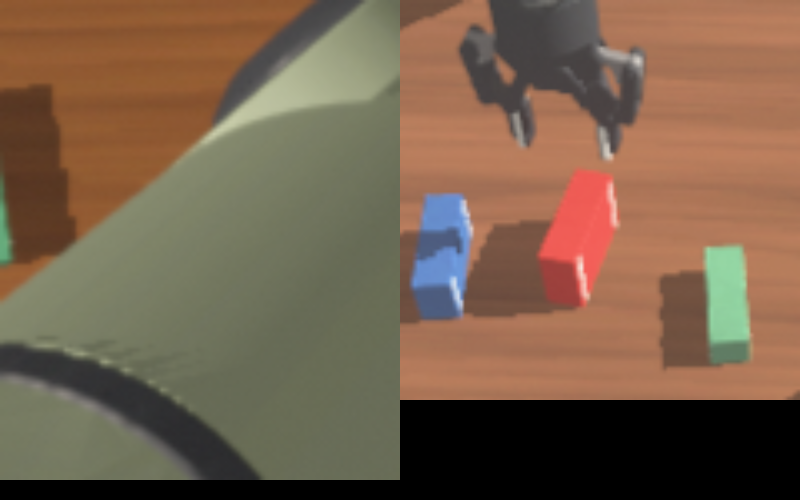

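```bash
python3 - <<'E'
from h import *
k=lambda p:((p-np.array([140,100]))*400/120+np.array([400,0])).round(0)
for z in(.121,.06,.0): print(k(proj("scene",(.4891,-.2598,z))))
s=.5044,-.2625
for x,y in((-.05,-.016),(-.05,.016),(.05,.016),(.05,-.016)):
    a=-.162;print(k(proj("scene",(s[0]+x*np.cos(a)-y*np.sin(a),s[1]+x*np.sin(a)+y*np.cos(a),.06))))
E
```

```text
[568. 150.]
[577. 202.]
[585. 248.]
[571. 169.]
[607. 175.]
[572. 264.]
[534. 258.]
```

arm_command([
  [0.4,0,-0.015,0.2,0,0,0],
  [0.4,0,-0.015,0.4,0,0,0],
  [0.4,0,-0.015,0.6,0,0,0],
  [0.4,0,-0.015,0.67,0,0,0],
  [-1,0,-0.015,0.67,0,0,0],
  [-1,0,-0.015,0.67,0,0,0],
  [-1,0,-0.015,0.67,0,0,0],
  [-1,0,-0.015,0.67,0,0,0],
], newtons=70)

```text
clock: 9.82
position: [0.4907, -0.2573, 0.0408]
tool_rot: [3.141, 0.0, -0.159]
force: [0.0, 2.7, 9.5]
grip_width: 0.0311
```

```bash
python3 - <<'E'
from h import *
go((.4896,-.2601,.137),Rt(-9.3,0))
E
```

```text
pos [ 0.4907 -0.2573  0.0408] F [0.  2.7 9.5] w 0.0311 t 9.825
delta [-0.005  0.02  -0.641] rot [0.001 0.001 0.005]
```

arm_command([
  [-1,0,0,-0.1,0,0,0],
  [-1,0,0,-0.3,0,0,0],
  [-1,0,0,-0.55,0,0,0],
  [-1,0,0,-0.8,0,0,0],
  [-1,0,0,-0.95,0,0,0],
  [-1,0,0,-0.95,0,0,0],
])

```text
clock: 10.58
position: [0.4907, -0.2573, 0.184]
tool_rot: [3.141, -0.001, -0.159]
force: [-0.6, 0.0, -5.3]
grip_width: 0.0312
```

```bash
python3 - <<'E'
from h import *
tgt=np.array([.4805,.1776,0])-.015*e
print(tgt)
go((.475,-.11,.18),Rt(0,0))
f=cams.grab_frame("top");g=cams.grab_frame("scene")
c=np.zeros((500,800,3),np.uint8);c[:480,:400]=cv2.resize(f[160:280,290:390],(400,480));c[:400,400:]=cv2.resize(g[100:220,140:260],(400,400));cv2.imwrite("pics/a7.png",c)
E
```

```text
[0.46569716 0.17517594 0.        ]
pos [ 0.4907 -0.2573  0.184 ] F [-0.6  0.  -5.3] w 0.0312 t 10.575
delta [-0.259 -0.953  0.026] rot [ 0.001 -0.001 -0.202]
```

View pics/a7.png

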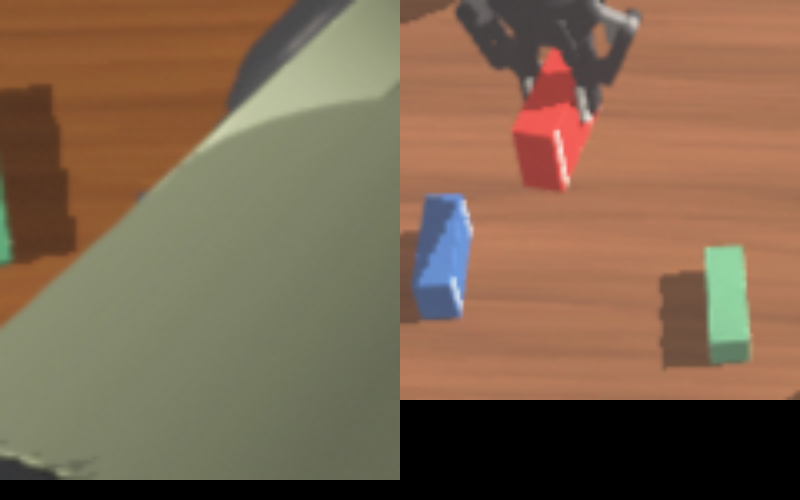

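```bash
python3 - <<'E'
from h import *
p=onz("scene",(174.5,139),.203);q=onz("scene",(186.8,140.8),.203);m=(p+q)/2
u=np.array([np.cos(-.159),np.sin(-.159),0]);w=np.array([-u[1],u[0],0])
d=m-np.array([.4907,-.2573,.203]);print(p,q,d@u,d@w,np.linalg.norm(p-q))
E
```

```text
[ 0.54972273 -0.27955274  0.203     ] [ 0.5544175  -0.24915276  0.203     ] 0.06171266853022488 0.002752998168995079 0.030760360879453354
```

arm_command([
  [-1,-0.05,-0.2,0,0,0,-0.05],
  [-1,-0.1,-0.4,0,0,0,-0.1],
  [-1,-0.16,-0.6,0,0,0,-0.15],
  [-1,-0.22,-0.8,0,0,0,-0.2],
  [-1,-0.26,-0.95,0,0,0,-0.2],
  [-1,-0.26,-0.95,0,0,0,-0.2],
])

```text
clock: 11.42
position: [0.4737, -0.1086, 0.1812]
tool_rot: [-3.141, 0.004, 0.0]
force: [-0.2, -0.5, -5.6]
grip_width: 0.0313
```

```bash
python3 - <<'E'
from h import *
go((.45,.03,.18),Rt(9.3,0))
E
```

```text
pos [ 0.4737 -0.1086  0.1812] F [-0.2 -0.5 -5.6] w 0.0313 t 11.425
delta [-0.157 -0.924  0.009] rot [-0.001  0.005 -0.206]
```

arm_command([
  [-1,-0.03,-0.2,0,0,0,-0.05],
  [-1,-0.06,-0.4,0,0,0,-0.1],
  [-1,-0.1,-0.6,0,0,0,-0.15],
  [-1,-0.14,-0.8,0,0,0,-0.2],
  [-1,-0.16,-0.93,0,0,0,-0.206],
  [-1,-0.16,-0.93,0,0,0,-0.206],
])

```text
clock: 12.18
position: [0.4502, 0.0298, 0.1816]
tool_rot: [3.141, 0.003, 0.162]
force: [-1.2, -0.9, -5.4]
grip_width: 0.0312
```

```bash
python3 - <<'E'
from h import *
tgt=np.array([.4805,.1776,0])-.013*e
print(tgt)
t=tgt-.04*e; go((t[0],t[1],.18),Rt(9.3,0))
E
```

```text
[0.46767088 0.17549915 0.        ]
pos [0.4502 0.0298 0.1816] F [-1.2 -0.9 -5.4] w 0.0312 t 12.175
delta [ 0.004 -0.94   0.01 ] rot [ 0.     0.004 -0.001]
```

arm_command([
  [-1,0,-0.25,0,0,0,0],
  [-1,0,-0.5,0,0,0,0],
  [-1,0,-0.75,0,0,0,0],
  [-1,0,-0.94,0,0,0,0],
  [-1,0,-0.94,0.2,0,0,0],
  [-1,0,-0.94,0.4,0,0,0],
  [-1,0,-0.94,0.65,0,0,0],
  [-1,0,-0.94,0.65,0,0,0],
])

```text
clock: 13.18
position: [0.4272, 0.1665, 0.083]
tool_rot: [3.14, 0.006, 0.158]
force: [1.2, -0.4, -4.7]
grip_width: 0.0312
```

```bash
python3 - <<'E'
from h import *
go((.4677,.1755,.071),Rt(9.3,0))
f=cams.grab_frame("top");g=cams.grab_frame("scene")
c=np.zeros((520,800,3),np.uint8);c[:,:400]=cv2.resize(f[165:295,95:195],(400,520));c[:400,400:]=cv2.resize(g[90:220,300:430],(400,400));cv2.imwrite("pics/a8.png",c)
E
```

```text
pos [0.4272 0.1665 0.083 ] F [ 1.2 -0.4 -4.7] w 0.0312 t 13.175
delta [ 0.277 -0.017  0.078] rot [ 0.003  0.008 -0.006]
```

View pics/a8.png

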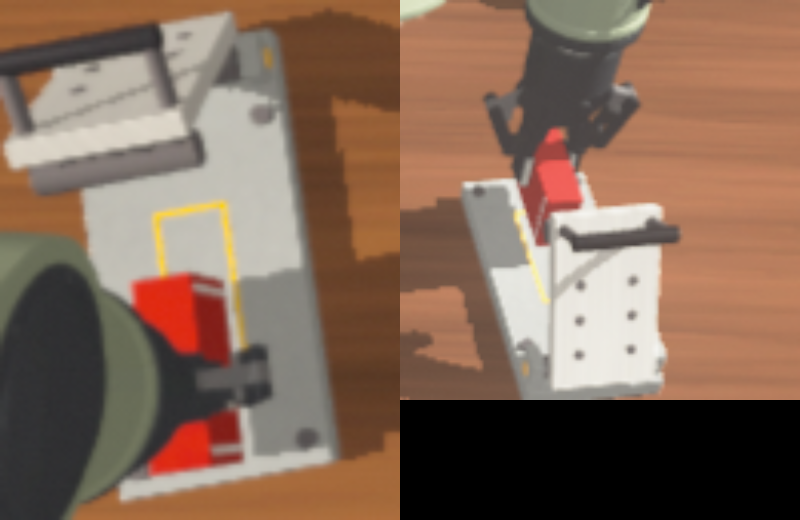

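arm_command([
  [-1,0.09,-0.01,0.02,0,0,0],
  [-1,0.18,-0.02,0.04,0,0,0],
  [-1,0.277,-0.02,0.08,0,0,0],
  [-1,0.277,-0.02,0.1,0,0,0],
  [-1,0.277,-0.02,0.1,0,0,0],
])

```text
clock: 13.9
position: [0.468, 0.1776, 0.0691]
tool_rot: [3.141, 0.003, 0.16]
force: [0.5, -0.9, -4.6]
grip_width: 0.031
```

```bash
python3 - <<'E'
from h import *
go((.4677,.1755,.0605),Rt(9.3,0))
f=cams.grab_frame("top");g=cams.grab_frame("scene");cv2.imwrite("pics/top9.png",f)
c=np.zeros((520,800,3),np.uint8);c[:,:400]=cv2.resize(f[165:295,95:195],(400,520));c[:400,400:]=cv2.resize(g[90:220,300:430],(400,400));cv2.imwrite("pics/a9.png",c)
E
```

```text
pos [0.468  0.1776 0.0691] F [ 0.5 -0.9 -4.6] w 0.031 t 13.9
delta [-0.004  0.014  0.057] rot [ 0.     0.004 -0.003]
```

View pics/a9.png

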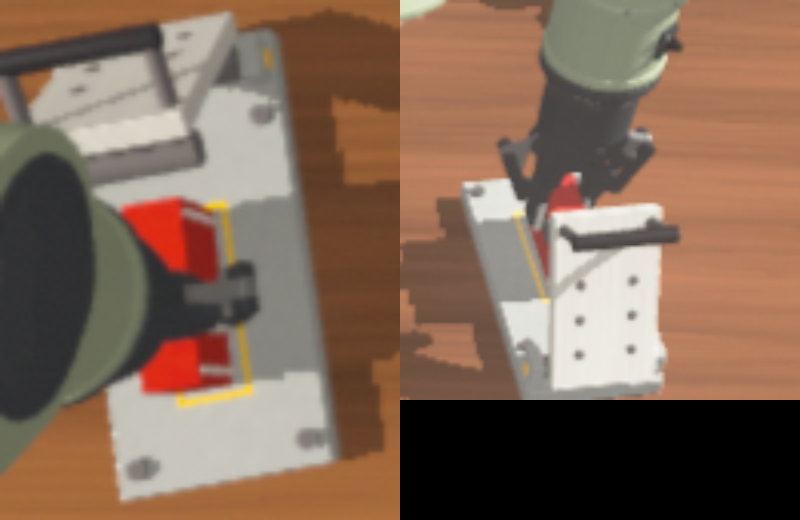

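```bash
python3 - <<'E'
from h import *
for uv,z in(((232,388),.028),((218,285),.028),((181,391),.088),((142,392),.088),((181,199),.088)):
    d=onz("top",(95+uv[0]/4,165+uv[1]/4),z)-np.array([.4805,.1776,0]);print(uv,(d@-e*1000).round(1),(d@n*1000).round(1))
E
```

```text
(232, 388) 51.9 -13.8
(218, 285) -5.8 -13.7
(181, 391) 52.0 -4.1
(142, 392) 48.9 16.0
(181, 199) -47.2 -17.2
```

arm_command([
  [-1,0,0.014,0.02,0,0,0],
  [-1,0,0.014,0.04,0,0,0],
  [-1,0,0.014,0.055,0,0,0],
  [-1,0,0.014,0.062,0,0,0],
  [-1,0,0.014,0.062,0,0,0],
])

```text
clock: 14.62
position: [0.4686, 0.1757, 0.0608]
tool_rot: [-3.141, 0.002, 0.16]
force: [-6.9, -1.6, 15.3]
grip_width: 0.0312
```

```bash
python3 - <<'E'
from h import *
go((.4677,.1755,.0605),Rt(9.3,0))
E
```

```text
pos [0.4686 0.1757 0.0608] F [-6.9 -1.6 15.3] w 0.0312 t 14.625
delta [-0.006  0.001  0.002] rot [-0.001  0.003 -0.003]
```

arm_command([
  [0.2,0,0,0,0,0,0],
  [0.2,0,0,0,0,0,0],
  [0.2,0,0,0,0,0,0],
  [0.2,0,0,-0.15,0,0,0],
  [0.2,0,0,-0.4,0,0,0],
  [0.2,-0.2,0,-0.7,0,0,0],
  [0.2,-0.5,0,-1,0,0,0],
  [0.2,-0.5,0,-1,0,0,0],
])

```text
clock: 15.62
position: [0.3935, 0.1648, 0.2125]
tool_rot: [-3.137, 0.0, 0.162]
force: [0.7, 0.7, -0.6]
grip_width: 0.0513
```

```bash
python3 - <<'E'
from h import *
go((.4677,.1755,.0605),Rt(9.3,0))
f=cams.grab_frame("top");g=cams.grab_frame("scene");cv2.imwrite("pics/top10.png",f)
c=np.zeros((520,800,3),np.uint8);c[:,:400]=cv2.resize(f[165:295,95:195],(400,520));c[:400,400:]=cv2.resize(g[90:220,300:430],(400,400));cv2.imwrite("pics/a10.png",c)
E
```

```text
pos [0.3935 0.1648 0.2125] F [ 0.7  0.7 -0.6] w 0.0513 t 15.625
delta [0.5   0.014 1.013] rot [-0.005  0.001 -0.   ]
```

View pics/a10.png

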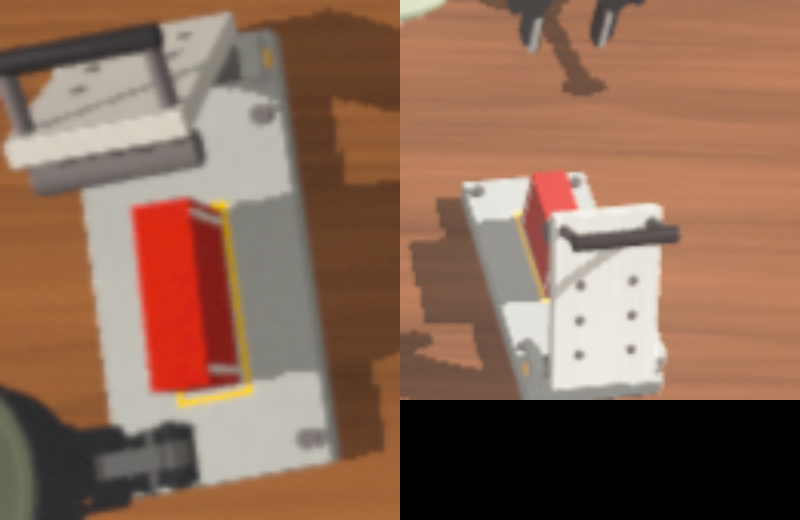

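```bash
python3 - <<'E'
from h import *
for uv,z in(((242,383),.02),((152,391),.08),((209,388),.08),((134,207),.08),((188,199),.08)):
    d=onz("top",(95+uv[0]/4,165+uv[1]/4),z)-np.array([.4805,.1776,0]);print(uv,(d@-e*1000).round(1),(d@n*1000).round(1))
# handle
for uv in((0,62),(158,38)): print(onz("top",(95+uv[0]/4,165+uv[1]/4),.171))
E
```

```text
(242, 383) 49.8 -17.4
(152, 391) 48.8 13.4
(209, 388) 52.6 -16.4
(134, 207) -48.9 10.6
(188, 199) -48.0 -18.5
[0.58820218 0.23241356 0.171     ]
[0.59841998 0.15551271 0.171     ]
```

arm_command([
  [-0.2,0.05,0,-0.2,0,0,-0.2],
  [-0.2,0.15,0,-0.4,0,0,-0.4],
  [-0.2,0.3,0,-0.6,0,0,-0.6],
  [-0.2,0.45,0,-0.8,0,0,-0.8],
  [-0.2,0.6,0,-0.8,0,0,-1],
  [-0.2,0.6,0,-0.8,0,0,-1],
])

```text
clock: 16.48
position: [0.4857, 0.178, 0.3288]
tool_rot: [-3.14, 0.003, 0.945]
force: [0.4, -0.1, -0.5]
grip_width: 0.0341
```

```bash
python3 - <<'E'
from h import *
go((.6428,.2047,.30),Rt(99.6,28))
E
```

```text
pos [0.4857 0.178  0.3288] F [ 0.4 -0.1 -0.5] w 0.0341 t 16.475
delta [0.758 0.745 0.188] rot [ 0.586 -0.243 -0.99 ]
```

arm_command([
  [-0.3,0.12,0.12,0,0.1,-0.04,-0.17],
  [-0.3,0.25,0.25,0,0.2,-0.08,-0.33],
  [-0.3,0.38,0.38,0.05,0.3,-0.12,-0.5],
  [-0.3,0.5,0.5,0.1,0.4,-0.16,-0.66],
  [-0.3,0.63,0.62,0.15,0.49,-0.2,-0.83],
  [-0.3,0.76,0.745,0.19,0.586,-0.243,-0.99],
  [-0.3,0.76,0.745,0.19,0.586,-0.243,-0.99],
])

```text
clock: 17.35
position: [0.6424, 0.2049, 0.2955]
tool_rot: [-2.646, -0.0, 1.737]
force: [-0.6, -0.0, 0.1]
grip_width: 0.0295
```

```bash
python3 - <<'E'
from h import *
go((.6328,.2047,.2498),Rt(99.9,27.6))
E
```

```text
pos [0.6424 0.2049 0.2955] F [-0.6 -0.   0.1] w 0.0295 t 17.35
delta [0.009 0.089 0.298] rot [-0.017 -0.004 -0.007]
```

arm_command([
  [-0.3,0.01,0.05,0.15,-0.017,0,0],
  [-0.3,0.01,0.09,0.3,-0.017,0,0],
  [-0.3,0.01,0.09,0.3,-0.017,0,0],
  [-0.3,0.01,0.09,0.3,-0.017,0,0],
])

```text
clock: 17.85
position: [0.6323, 0.2052, 0.2562]
tool_rot: [-2.668, -0.002, 1.737]
force: [-0.7, 0.1, 0.6]
grip_width: 0.0295
```

```bash
python3 - <<'E'
from h import *
go((.594,.1978,.1764),Rt(99.9,27.6))
f=cams.grab_frame("top");g=cams.grab_frame("scene")
c=np.zeros((520,800,3),np.uint8);c[:,:400]=cv2.resize(f[165:295,95:195],(400,520));c[:400,400:]=cv2.resize(g[90:220,300:430],(400,400));cv2.imwrite("pics/a11.png",c)
E
```

```text
pos [0.6323 0.2052 0.2562] F [-0.7  0.1  0.6] w 0.0295 t 17.85
delta [-0.007  0.011  0.592] rot [ 0.011 -0.006 -0.006]
```

View pics/a11.png

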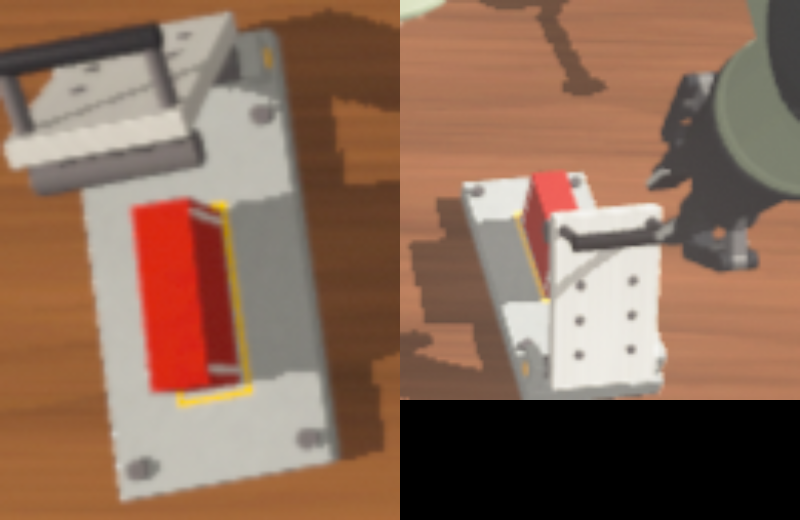

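arm_command([
  [-0.3,0,0.01,0.15,0,0,0],
  [-0.3,0,0.01,0.3,0,0,0],
  [-0.3,0,0.01,0.45,0,0,0],
  [-0.3,0,0.01,0.58,0,0,0],
  [-0.3,0,0.01,0.58,0,0,0],
  [-1,0,0.01,0.58,0,0,0],
  [-1,0,0.01,0.58,0,0,0],
  [-1,0,0.01,0.58,0,0,0],
], newtons=40)

```text
clock: 18.95
position: [0.5948, 0.1992, 0.1784]
tool_rot: [-2.669, -0.002, 1.738]
force: [0.1, 0.5, 6.2]
grip_width: 0.012
```

```bash
python3 - <<'E'
from h import *
go((.594,.1978,.1764),Rt(99.9,27.6))
f=cams.grab_frame("top");g=cams.grab_frame("scene")
c=np.zeros((520,800,3),np.uint8);c[:,:400]=cv2.resize(f[165:295,95:195],(400,520));c[:400,400:]=cv2.resize(g[90:220,300:430],(400,400));cv2.imwrite("pics/a12.png",c)
arc(np.linspace(.98,.58,8),np.linspace(27.6,14.6,8))
E
```

```text
pos [0.5948 0.1992 0.1784] F [0.1 0.5 6.2] w 0.012 t 18.95
delta [-0.008 -0.     0.015] rot [ 0.011 -0.005 -0.005]
0.923 ty -0.045 tz 0.032 rx -0.041
0.866 ty -0.088 tz 0.067 rx -0.083
0.809 ty -0.129 tz 0.105 rx -0.124
0.751 ty -0.167 tz 0.144 rx -0.165
0.694 ty -0.204 tz 0.186 rx -0.206
0.637 ty -0.238 tz 0.230 rx -0.248
0.58 ty -0.269 tz 0.275 rx -0.289
```

View pics/a12.png

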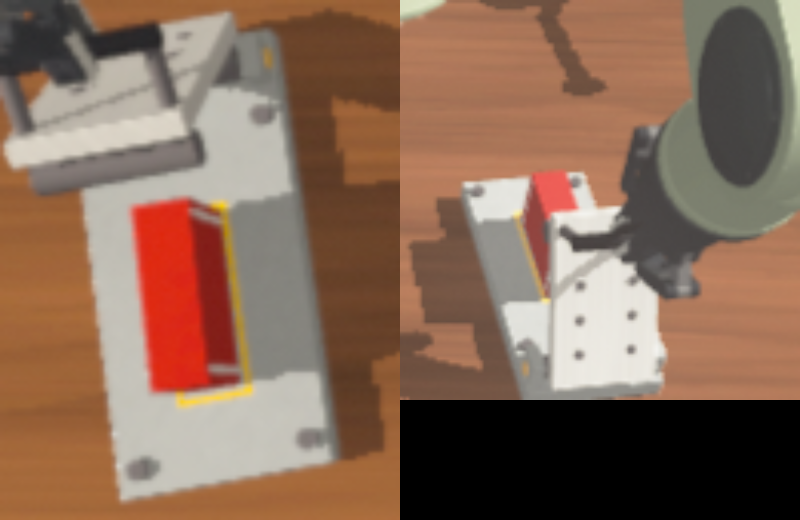

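arm_command([
  [-1,0,-0.045,0.032,-0.04,0,0],
  [-1,0,-0.088,0.067,-0.08,0,0],
  [-1,0,-0.129,0.105,-0.12,0,0],
  [-1,0,-0.167,0.144,-0.165,0,0],
  [-1,0,-0.204,0.186,-0.205,0,0],
  [-1,0,-0.238,0.23,-0.25,0,0],
  [-1,0,-0.269,0.275,-0.29,0,0],
  [-1,0,-0.269,0.275,-0.29,0,0],
])

```text
clock: 20.05
position: [0.5397, 0.1899, 0.1607]
tool_rot: [-2.895, -0.003, 1.738]
force: [-10.7, -1.9, 17.5]
grip_width: 0.0124
```

```bash
cat >> h.py <<'E'
def theta(off=.005):
    s=telemetry.observe();T=Ro.from_euler('xyz',s['tool_rot']);b=s['position']+off*T.apply([0,0,1])-np.array([.6088,.1986,.03])
    print("theta",np.arctan2(b[2],-b@e)-np.arctan2(64,128),"r",np.hypot(b[2],b@e),"lat",b@n,"F",s['force'].round(1))
E
python3 - <<'E'
from h import *
go((.594,.1978,.1764),Rt(99.9,14.6))
theta()
arc(np.linspace(.58,.48,6),np.linspace(14.6,11.6,6))
f=cams.grab_frame("top");g=cams.grab_frame("scene")
c=np.zeros((520,800,3),np.uint8);c[:,:400]=cv2.resize(f[165:295,95:195],(400,520));c[:400,400:]=cv2.resize(g[90:220,300:430],(400,400));cv2.imwrite("pics/a13.png",c)
E
```

```text
pos [0.5397 0.1899 0.1607] F [-10.7  -1.9  17.5] w 0.0124 t 20.05
delta [-0.008  0.329 -0.191] rot [ 0.011 -0.005 -0.006]
theta 0.5941081838747566 r 0.14439495721069845 lat 0.002558605077900814 F [-10.7  -1.9  17.5]
0.56 ty -0.014 tz 0.014 rx -0.013
0.54 ty -0.027 tz 0.027 rx -0.027
0.52 ty -0.040 tz 0.042 rx -0.040
0.5 ty -0.053 tz 0.056 rx -0.053
0.48 ty -0.066 tz 0.071 rx -0.067
```

View pics/a13.png

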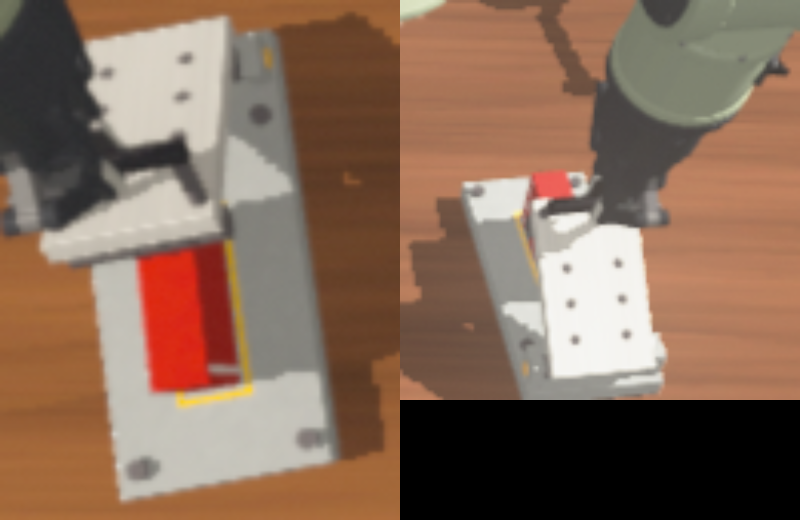

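arm_command([
  [-1,0,-0.016,0.007,-0.013,0,0],
  [-1,0,-0.03,0.02,-0.027,0,0],
  [-1,0,-0.043,0.034,-0.04,0,0],
  [-1,0,-0.043,0.034,-0.04,0,0],
])

```text
clock: 20.65
position: [0.5332, 0.1888, 0.1569]
tool_rot: [-2.928, -0.002, 1.738]
force: [-5.2, -1.6, 11.6]
grip_width: 0.0122
```

```bash
cat >> h.py <<'E'
def tang(th):
    F=telemetry.observe()['force'];a=th+.4636;fe=F@e;print("tangential",fe*np.sin(a)+F[2]*np.cos(a),"radial",-fe*np.cos(a)+F[2]*np.sin(a))
E
python3 - <<'E'
from h import *
theta();tang(.53)
E
```

```text
theta 0.5429662506373394 r 0.14441807726976447 lat 0.002537326586570097 F [-5.2 -1.6 11.6]
tangential 1.8225981909363131 radial 12.604322878561648
```

arm_command([
  [-1,0,-0.007,0.005,-0.007,0,0],
  [-1,0,-0.014,0.01,-0.013,0,0],
  [-1,0,-0.014,0.01,-0.013,0,0],
])

```text
clock: 21.02
position: [0.5315, 0.1885, 0.1559]
tool_rot: [-2.939, -0.002, 1.738]
force: [-1.1, 0.6, 9.5]
grip_width: 0.0123
```

```bash
python3 - <<'E'
from h import *
theta();tang(.53)
E
```

```text
theta 0.5290239286285527 r 0.1444677523667472 lat 0.0025128978526668586 F [-1.1  0.6  9.5]
tangential 4.322674414769585 radial 8.520439568276426
```

arm_command([
  [-1,0,-0.007,0.005,-0.007,0,0],
  [-1,0,-0.015,0.012,-0.013,0,0],
  [-1,0,-0.015,0.012,-0.013,0,0],
])

```text
clock: 21.4
position: [0.5298, 0.1882, 0.1549]
tool_rot: [-2.951, -0.003, 1.738]
force: [3.0, -1.0, 10.7]
grip_width: 0.0124
```

```bash
python3 - <<'E'
from h import *
theta();tang(.53)
f=cams.grab_frame("top");g=cams.grab_frame("scene")
c=np.zeros((520,800,3),np.uint8);c[:,:400]=cv2.resize(f[165:295,95:195],(400,520));c[:400,400:]=cv2.resize(g[90:220,300:430],(400,400));cv2.imwrite("pics/a14.png",c)
E
```

```text
theta 0.515871575826419 r 0.14451486917945766 lat 0.0025072918700973605 F [ 3.  -1.  10.7]
tangential 8.202005116895162 radial 7.451238836760111
```

View pics/a14.png

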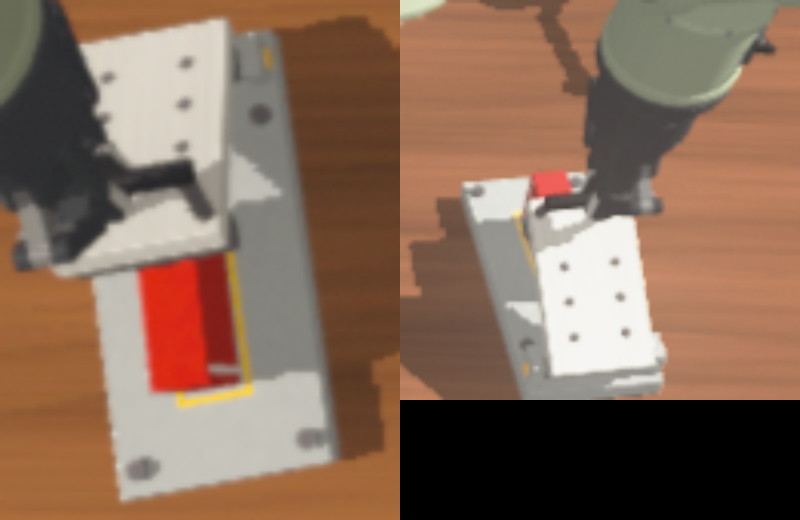

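arm_command([
  [-1,0,-0.007,0.005,0,0,0],
  [-1,0,-0.015,0.012,0,0,0],
  [-1,0,-0.015,0.012,0,0,0],
])

```text
clock: 21.88
position: [0.5296, 0.1882, 0.1548]
tool_rot: [-2.956, -0.003, 1.738]
force: [13.0, 2.4, 21.2]
grip_width: 0.0125
```

```bash
python3 - <<'E'
from h import *
theta();tang(.53)
E
```

```text
theta 0.5141277123564802 r 0.1445152780956512 lat 0.0025447206711868356 F [13.   2.4 21.2]
tangential 22.675568265696263 radial 10.560155599118985
```

arm_command([
  [-0.3,0,0,0,0,0,0],
  [-0.3,0,0,0,0,0,0],
  [-0.3,0,0,0,0,0,0],
  [-0.3,0,0,-0.15,0,0,0],
  [-0.3,0,0,-0.35,0,0,0],
  [-0.3,0,0,-0.6,0,0,0],
  [-0.3,0,0,-0.9,0,0,0],
  [-0.3,0,0,-0.9,0,0,0],
])

```text
clock: 22.88
position: [0.5526, 0.1917, 0.287]
tool_rot: [-2.951, -0.003, 1.738]
force: [-0.3, -0.5, -0.6]
grip_width: 0.0299
```

```bash
python3 - <<'E'
from h import *
go((.594,.1978,.1764),Rt(99.9,14.6))
f=cams.grab_frame("top");g=cams.grab_frame("scene")
c=np.zeros((520,800,3),np.uint8);c[:,:400]=cv2.resize(f[165:295,95:195],(400,520));c[:400,400:]=cv2.resize(g[90:220,300:430],(400,400));cv2.imwrite("pics/a15.png",c)
E
```

```text
pos [0.5526 0.1917 0.287 ] F [-0.3 -0.5 -0.6] w 0.0299 t 22.875
delta [-0.008  0.413  0.671] rot [ 0.082 -0.005 -0.006]
```

View pics/a15.png

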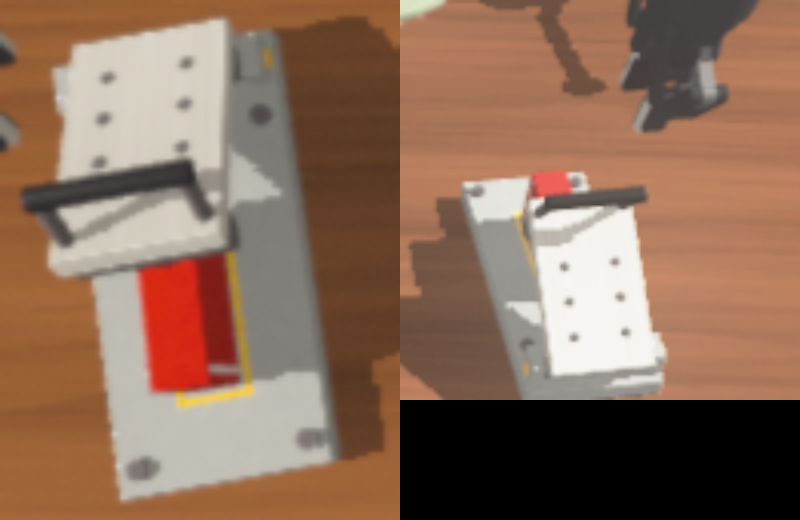

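```bash
python3 - <<'E'
from h import *
def tri(a,b):
    o1,d1=ray("top",a);o2,d2=ray("scene",b)
    s=np.linalg.lstsq(np.c_[d1,-d2],o2-o1,rcond=None)[0];return (o1+s[0]*d1+o2+s[1]*d2)/2
T=lambda u,v:(95+u/4,165+v/4)
S=lambda u,v:(300+(u-400)*.325,90+v*.325)
p=tri(T(28,199),S(643,194));q=tri(T(188,172),S(541,207));m=(p+q)/2
b=m-np.array([.6088,.1986,.03]);print(p,q,"theta",np.arctan2(b[2],-b@e)-.4636,np.hypot(b[2],b@e))
f=cams.grab_frame("top");f0=cv2.imread("pics/top0.png")
def cen(im,lo,hi,box):
    h=cv2.cvtColor(im,cv2.COLOR_BGR2HSV);m=cv2.inRange(h,lo,hi);x0,x1,y0,y1=box;M=cv2.moments(m[y0:y1,x0:x1],True);return M['m10']/M['m00']+x0,M['m01']/M['m00']+y0,M['m00']
for nm,lo,hi,box in(("blue",(100,120,60),(125,255,255),(370,420,180,255)),("green",(50,60,60),(90,255,255),(260,300,170,240))):
    print(nm,cen(f0,lo,hi,box),cen(f,lo,hi,box))
print(telemetry.observe()['clock'])
E
```

```text
[0.52371696 0.224775   0.1500294 ] [0.53626737 0.14440497 0.14500706] theta 0.5093005998863604 0.14218403697367882
blue (392.0486618004866, 216.8978102189781, 822.0) (392.1236230110159, 216.92900856793145, 817.0)
green (282.37071651090343, 204.2601246105919, 642.0) (282.34321372854913, 204.30109204368176, 641.0)
23.025
```

```bash
python3 -c "
from workcell import job
print(job.job_done())"
```

```text
the job is handed in; nothing more can be done
None
```

I set the sine plate to 30° on the red block and handed the job in at about 23 s. The hand-in reports no verdict, so the result below rests on my own checks.

**What I did:** I tilted the plate to about 1.0 rad by the handle and it stayed up after I let go. I then stood the red block in the outline and regripped the handle. I lowered the plate until it stopped on the block, released it and backed the gripper off.

**Last checks:**
- **Red block:** just after placing, it sat about 1 mm along and 2 mm across from the outline centre, within about 1.5° of square. Its visible corners had not moved in the picture taken after the plate was lowered.
- **Plate contact:** at the end of lowering, the force along the plate's swing rose to about 23 N while the bar stopped moving. I take this as the roller sitting on the block. I did not measure the contact force after letting go.
- **Blue and green blocks:** their centres in the top view moved less than 0.1 px from the start.
- **Robot:** clear of everything, gripper open, force readings near zero.

**One disagreement:** my readings of the plate angle were 0.514 rad from the gripper pose and 0.509 rad from the two camera views. Both are slightly under the nominal 0.524 but inside the allowed 0.501–0.545. I put the gap down to measurement error of roughly 0.02 rad, because the plate had stopped against the block.

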